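# Fit the fence of a bread slicing board over its hidden pin and hold it down

### The job

Take the dark wooden fence out of its leaning rest and stand it upright on its thin lower edge in the groove of the slicing board, a good centimetre to one side of where the brass pin is; then slide it along the groove until the hole in its lower edge drops over the pin, and press it down as far as the sprung blue pad goes. Finish there, still gripping the upright fence and keeping it pressed fully down, so that the catch underneath can be turned meanwhile. Leave the two jars, the cake tin and the scoop where they are.

Things in the scene. Friction and masses are not known exactly. Their poses are not given: they have to be found in the camera images.
- fence_center (a point): Centre of the fence, a loose dark wooden plate 24 mm thick (its x axis), 100 mm wide (y) and 130 mm high (z, pointing to its upper edge), about 0.2 kg. It starts leaning in the rest, its z axis tilted 25 degrees from vertical with the upper edge away from the robot (straight along +x when the rest's yaw is 0). The point is half-way up: 65 mm from the upper and lower edge.
- fence_hole (a point): Mouth of the blind square hole in the middle of the fence's lower edge: 13 mm by 13 mm, 25 mm deep; axes as the fence's. The hole is not visible while the fence leans in the rest. Both ways round fit the groove.
- rest: Fixed grey plastic rest, foot 120 mm (x) by 130 mm (y), origin under its middle on the shelf: a V-shaped tray 120 mm wide, tilted 25 degrees, whose back supports the lower 65 mm of the fence on the rest's +x side, from below, and whose floor carries the lower edge; a lip 10 mm high stands along the front of that floor. The fence comes out by lifting it along its own z axis. The upper half of the fence is free on all sides.
- groove (a point): Middle of the groove at the top of its rails, on the fixed light wooden slicing board (160 mm x by 260 mm y by 18 mm thick; the groove lies 20 mm from its middle towards its +x, axes as the board's). The groove runs along y, is 240 mm long, open at both ends, 27 mm wide between two rails 12 mm thick and 28 mm high (rail tops 46 mm above the shelf, groove floor 18 mm above it).
- pin_tip (a point): Tip of the fixed upright brass pin in the middle of the groove's width, 9 mm across with a tapered tip; it lies 40 mm above the shelf, 6 mm below the rail tops, and somewhere within 30 mm of the groove's middle along y. A fence set in the groove away from its hole rides on this tip. Axes as the slicing board's.
- pad (a joint): Travel of the sprung blue pad around the pin (25 mm by 50 mm, its top 14 mm below the pin tip when free): 0 when free, 0.005 m when pressed down to its stop. It takes about 5 N to start and about 12 N in all to reach the stop; it lifts the fence again when let go.
- jar_a_center (a point): Centre of a glass jar with spring clip lid, 90 mm across, 112 mm high; to be left alone.
- jar_b_center (a point): Centre of a second such jar, 90 mm across, 112 mm high; to be left alone.
- cake_tin: Open aluminium cake tin, 110 mm (x) by 220 mm (y) by 65 mm high, origin under its middle; to be left alone.
- scoop: Red plastic scoop, bowl 75 mm by 55 mm by 35 mm high with a 90 mm handle to its -x, origin under the bowl; to be left alone.
There are look-alikes about, which are no part of the job. What is shaped like the part that bears fence_center but pink is not meant.

How it is judged:
By the outcome, as a careful person would: the job done as asked, in the order asked, and still so for the second after the job is handed in, while the arm keeps its last pose, push and grip.
It also fails if it takes over 45 s, if anything falls off the work surface, if the arm or the gripper's body presses on something with over 40 N, if the wrist force passes 120 N, or if a joint passes its speed limit or range.

### The arm

A 7-joint arm with a two-finger parallel gripper is mounted at the origin on the work surface. World frame = base frame: x ahead of the robot, y to its left, z up, the work surface at z = 0. Lengths are in m, angles in rad, forces in N, time in s.
With the tool pointing down it reaches from about 0.4 to 0.85 m from the base axis. Payload 4.5 kg.
Tool frame: the origin (TCP) lies at the very end of the fingers, on their centre line; the grasp point (between the pads) lies 19 mm behind it; z points along the fingers, y is the line along which they close (so a half turn about z gives the same grasp; the last joint's range is limited). The gripper opens to 88 mm and grips with 3 to 60 N. Pads are 18 mm wide; open, the fingers measure 123 mm over their backs; the gripper's body (75 mm by 187 mm) begins 45 mm behind the grasp point.
Start: joints at [-1.251, 0.689, -0.195, 1.565, 0.157, 0.902, -0.215], TCP at [0.176, 0.6, 0.239] pointing down, gripper open.
Joint ranges: [-3.01, 3.01], [-0.46, 2.08], [-1.47, 1.51], [0.13, 2.56], [-1, 4.14], [0.04, 2.09], [-2.66, 2.66]. Speed limits (rad/s): [2.57, 2.57, 3.14, 3.14, 3.14, 3.14, 3.14].

### API

Orientations are given as a 3x3 rotation matrix whose columns are the frame's x, y, z axes.
In Python, from plant import manip gives the robot as it stands.
- The arm moves only by the shell command python3 -m inch 'ROWS' [OPENING] [FORCE]. ROWS is JSON, a list of rows, each an object with "translation": the shift along the tool's x, y, z scaled (see below), a list of three; "rotation": the turn, a rotation vector about the tool's x, y, z scaled (see below), a list of three. In form: [{"translation": [dx, dy, dz], "rotation": [ax, ay, az]}, ...]. A call has 1 to 20 rows; each row is the pose to reach, as a shift and turn from the pose commanded when the call began, along the tool's axes at that moment, turning the shorter way round; what a row does not reach only later rows make up. The controller multiplies each number of a shift by 200 mm and each number of a turn by pi rad. A row lasts 1/12 s, in which the tool goes at most 41.7 mm and 7.16 degrees, less where a joint would pass 70% of its speed; a pose out of reach is approached as far as the arm can. A call with a number of a shift or a turn outside -1 to 1 is refused whole. A call with a gripper value outside its range is refused whole. OPENING is the opening, from 0 (shut) to 1 (fully open), set as the call begins (- or left out, the last holds). The fingers move at their own pace and stop on an object; FORCE is the grip in N (left out, the last holds). Time passes only in rows, so rows that repeat a pose let the fingers close. It gives the time, the measured TCP pose, the force, the opening and the grip force at its end, in the units of the state.
- manip.read_state(): the state, without advancing time (a new reading comes with each control period).
- manip.get_image(name): name is "scene" or "side" or "wrist"; returns a dict with "image" (420x560x3 uint8, red, green, blue), "mtx" (3x3 intrinsics, pixels), "eye" and "rotation" of the camera in the world. Camera axes: x right, y up, looking along -z (the intrinsics and any distortion apply to the point x, -y, -z); pixel columns grow to the right and rows downward; lengths in m; the calibration is good to about 2 mm. A picture is of the moment at which its call begins. There is no depth.
- manip.finish_job(): hands the job in; it is judged then, once.
The state is a dict: "clock": time; "joint_pos": joint angles; "qd": joint speeds; "joint_efforts": joint torques, N m; "tool_pos": TCP position; "orientation": TCP orientation; "ft_force": force on the tool from outside, world axes, zero at the start; "wrist_torque": the same for the moment, N m; "grip_width": opening from 0.0 (shut) to 1.0 (fully open); "finger_force": force on a finger pad.
Only numpy, scipy, OpenCV 4.12 (cv2) and the standard library are available. Lean on these libraries where they do the work, as an engineer would, in place of code of your own. Each camera call takes 0.05 s, during which the arm holds its last target. There are 200 camera calls.

## Working session

There is one attempt and no reset: what is moved stays moved. The work goes in short steps, Python scripts to look and compute and a shell command to move; the robot and the scene stay as the last step left them, time stands still between calls to the robot, and variables do not carry over. Pictures are saved under pics/ and viewed, at most 10 in all, crops included, and the job is handed in when it is done.

```bash
ls; mkdir -p pics; python3 - <<'E'
from plant import manip
import cv2,numpy as np
s=manip.read_state();print({k:np.round(v,3).tolist() for k,v in s.items()})
for n in("scene","side"):
    d=manip.get_image(n);print(n,d['mtx'].tolist(),np.round(d['eye'],4).tolist(),np.round(d['rotation'],4).tolist(),[k for k in d])
    np.savez(f'pics/{n}0.npz',**{k:v for k,v in d.items() if k in('image','mtx','eye','rotation')})
    cv2.imwrite(f'pics/{n}0.png',d['image'][:,:,::-1])
E
```

```text
pics
{'clock': 0.0, 'joint_pos': [-1.251, 0.69, -0.195, 1.566, 0.157, 0.903, -0.215], 'qd': [0.002, -0.0, -0.0, 0.0, 0.002, -0.001, -0.001], 'joint_efforts': [-0.001, -52.757, -1.267, -15.343, -0.053, 0.006, 0.0], 'tool_pos': [0.176, 0.599, 0.238], 'orientation': [[-0.959, 0.282, -0.0], [0.282, 0.959, -0.002], [-0.0, -0.002, -1.0]], 'ft_force': [-0.855, 0.201, -0.053], 'wrist_torque': [-0.066, -0.017, 0.046], 'finger_force': 0.0, 'grip_width': 1.003}
scene [[455.633062756893, 0.0, 287.4842248545931], [0.0, 455.633062756893, 209.11008550440283], [0.0, 0.0, 1.0]] [1.5904, 0.3311, 0.8274] [[-0.2655, -0.5257, 0.8082], [0.9641, -0.1351, 0.2288], [-0.0111, 0.8399, 0.5426]] ['image', 'mtx', 'eye', 'rotation']
side [[521.8303594805798, 0.0, 270.050638816756], [0.0, 521.8303594805798, 209.36153355513912], [0.0, 0.0, 1.0]] [0.2242, -1.1087, 1.5289] [[0.97, 0.1891, -0.1526], [-0.2429, 0.7584, -0.6049], [0.0013, 0.6238, 0.7816]] ['image', 'mtx', 'eye', 'rotation']
```

View pics/scene0.png

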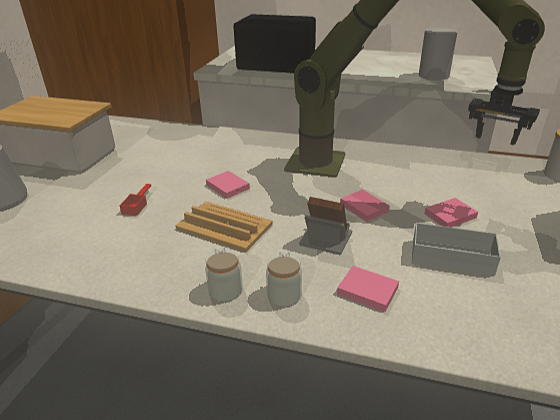

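View pics/side0.png

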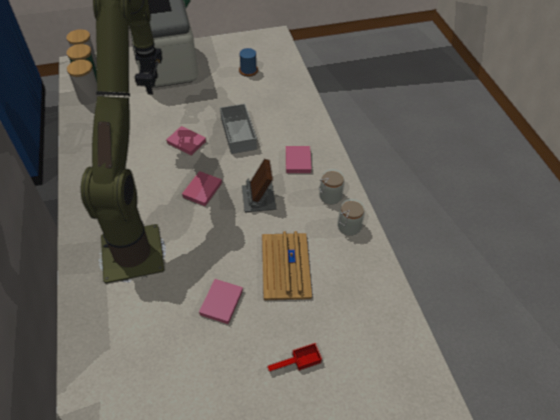

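The scene view shows the fence at about (327,210) in its rest and the board at (225,225). In the side view the fence is at (261,180), the board at (287,265) and the blue pad at (292,256). Next I'll look at enlarged crops.

```bash
cat > h.py <<'E'
import numpy as np,cv2
def load(n): return dict(np.load(f'pics/{n}.npz'))
def ray(d,uv):
    K=d['mtx'];p=np.array([(uv[0]-K[0,2])/K[0,0],-(uv[1]-K[1,2])/K[1,1],-1.]);v=d['rotation']@p
    return d['eye'],v/np.linalg.norm(v)
def onz(d,uv,z):
    e,v=ray(d,uv);return e+v*(z-e[2])/v[2]
def tri(d1,u1,d2,u2):
    A=np.zeros((3,3));b=np.zeros(3)
    for d,u in((d1,u1),(d2,u2)):
        e,v=ray(d,u);P=np.eye(3)-np.outer(v,v);A+=P;b+=P@e
    return np.linalg.solve(A,b)
def proj(d,X):
    c=d['rotation'].T@(np.asarray(X)-d['eye']);K=d['mtx'];return np.array([K[0,0]*c[0]/-c[2]+K[0,2],-K[1,1]*c[1]/-c[2]+K[1,2]])
E
python3 - <<'E'
from h import *
a=load('scene0');b=load('side0')
c1=cv2.resize(a['image'][185:260,170:360],None,fx=4,fy=4,interpolation=cv2.INTER_CUBIC)
c2=cv2.resize(b['image'][150:305,230:330],None,fx=3.8,fy=3.8,interpolation=cv2.INTER_CUBIC)
cv2.imwrite('pics/c1.png',c1[:,:,::-1]);cv2.imwrite('pics/c2.png',c2[:,:,::-1])
for n,d in(('scene',a),('side',b)):
    h=cv2.cvtColor(d['image'],cv2.COLOR_RGB2HSV)
    for nm,lo,hi in(('wood',(10,90,90),(25,255,255)),('blue',(105,120,40),(130,255,255)),('dark',(3,80,20),(14,230,110))):
        m=cv2.inRange(h,lo,hi)
        k,l,s,c=cv2.connectedComponentsWithStats(m)
        for i in range(1,k):
            x,y=c[i]
            if s[i,4]>8 and ((n=='scene' and 170<x<360 and 185<y<260) or (n=='side' and 230<x<330 and 140<y<310)):print(n,nm,s[i].tolist(),c[i].round(1).tolist())
E
```

```text
scene wood [307, 198, 13, 8, 57] [313.9, 201.3]
scene wood [322, 201, 21, 9, 92] [333.6, 205.3]
scene wood [176, 202, 96, 50, 2726] [224.0, 225.5]
scene dark [307, 197, 40, 34, 324] [329.1, 206.3]
scene dark [313, 210, 4, 7, 10] [314.6, 213.5]
side wood [262, 231, 50, 68, 2790] [285.1, 266.0]
side blue [288, 250, 7, 12, 58] [291.2, 255.9]
side dark [251, 160, 21, 42, 545] [260.8, 180.5]
```

View pics/c1.png

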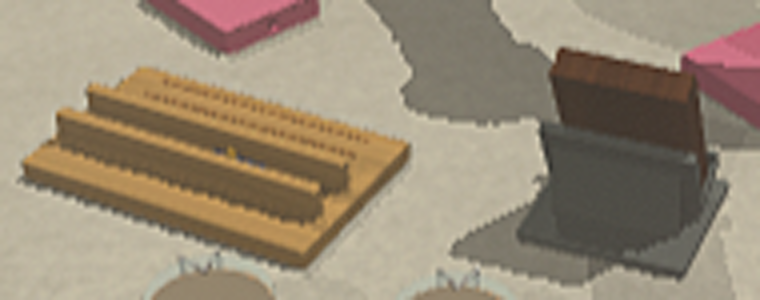

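View pics/c2.png

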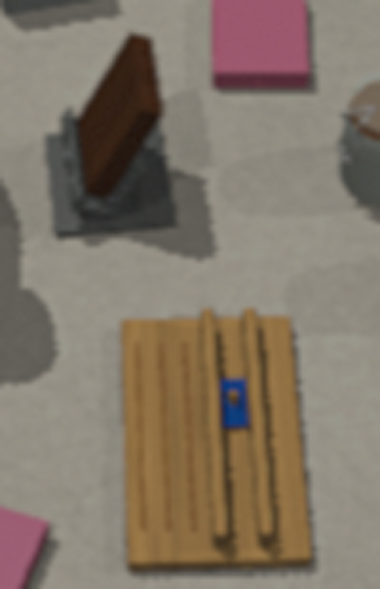

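The crops show the board corners clearly, the pin on the blue pad at crop (234,398) in the side view, and the fence's upper edge. I'll compute coarse poses from these.

```bash
python3 - <<'E'
from h import *
a=load('scene0');b=load('side0')
A=lambda x,y:(170+x/4-.375,185+y/4-.375)
B=lambda x,y:(230+x/3.8-.37,150+y/3.8-.37)
print('board corners');
P1=np.array([onz(a,A(*p),.018) for p in[(143,67),(410,147),(305,257),(22,162)]])
P2=np.array([onz(b,B(*p),.018) for p in[(130,565),(122,321),(291,318),(312,556)]])
print(P1.round(3),P2.round(3),P1.mean(0),P2.mean(0))
for P in(P1,P2):
    y=(P[1]-P[0])+(P[2]-P[3]);print('yaw',np.degrees(np.arctan2(-y[0],y[1])))
print('pin',onz(b,B(234,398),.04),'pad',onz(b,(291.2,255.9),.025),'pin scene',onz(a,A(232,152),.04), tri(a,A(232,152),b,B(234,396)))
print('fence top -y,+x:',tri(a,A(552,66),b,B(160,110)), ) 
for p in [(560,50),(695,73),(552,64),(688,101)]:print('sc z.165',onz(a,A(*p),.165).round(3))
for p in [(130,36),(150,41),(160,110)]:print('side z.165',onz(b,B(*p),.165).round(3))
for p in [(520,240),(683,277),(728,187)]:print('rest sc',onz(a,A(*p),.005).round(3))
for p in [(60,237),(176,225),(48,133)]:print('rest side',onz(b,B(*p),.005).round(3))
E
```

```text
board corners
[[ 0.407 -0.291  0.018]
 [ 0.465 -0.038  0.018]
 [ 0.619 -0.07   0.018]
 [ 0.561 -0.325  0.018]] [[ 0.409 -0.295  0.018]
 [ 0.463 -0.042  0.018]
 [ 0.618 -0.077  0.018]
 [ 0.563 -0.324  0.018]] [ 0.51311332 -0.18129731  0.018     ] [ 0.51329905 -0.18442189  0.018     ]
yaw -12.851112187287704
yaw -12.201109815258945
pin [ 0.53709429 -0.16481918  0.04      ] pad [ 0.53852739 -0.16139166  0.025     ] pin scene [ 0.53637208 -0.15773453  0.04      ] [ 0.53681216 -0.1597566   0.03859707]
fence top -y,+x: [0.53227162 0.09026231 0.15287152]
sc z.165 [0.529 0.095 0.165]
sc z.165 [0.536 0.191 0.165]
sc z.165 [0.548 0.094 0.165]
sc z.165 [0.571 0.193 0.165]
side z.165 [0.525 0.178 0.165]
side z.165 [0.542 0.167 0.165]
side z.165 [0.53  0.079 0.165]
rest sc [0.544 0.071 0.005]
rest sc [0.557 0.195 0.005]
rest sc [0.438 0.21  0.005]
rest side [0.43  0.081 0.005]
rest side [0.544 0.068 0.005]
rest side [0.447 0.216 0.005]
```

```bash
cat >> h.py <<'E'
from scipy.spatial.transform import Rotation as Ro
def toolR(yaw,tilt):  # tool z = -fence z, tool y = fence x, tool x = fence y
    R=Ro.from_euler('z',yaw,degrees=True)*Ro.from_euler('y',tilt,degrees=True)
    M=R.as_matrix();return np.c_[M[:,1],M[:,0],-M[:,2]]
def go(pos,R):
    from plant import manip
    s=manip.read_state();O=np.array(s['orientation'])
    t=O.T@(np.array(pos)-s['tool_pos'])/.2; r=Ro.from_matrix(O.T@R).as_rotvec()/np.pi
    print('trans',t.round(4).tolist(),'rot',r.round(4).tolist(),'rows t',np.linalg.norm(t)*200/41.7,'rows r',np.linalg.norm(r)*180/7.16,'clock',s['clock'])
E
python3 - <<'E'
from h import *
R=toolR(-6.3,25);T=np.array([.529,.140,.154]);fz=-R[:,2];print(R.round(3))
go(T+.07*fz,R)
E
```

```text
[[ 0.11   0.901 -0.42 ]
 [ 0.994 -0.099  0.046]
 [ 0.    -0.423 -0.906]]
trans [-2.4857, -1.6791, 0.1058] rot [0.1151, 0.0971, 0.4364] rows t 14.396099663598077 rows r 11.605717365727132 clock 0.1
```

```bash
r='{"translation":[-1,-0.675,0],"rotation":[0,0,0]}'; python3 -m inch '[{"translation":[-1,-0.675,0],"rotation":[0,0,0]},{"translation":[-1,-0.675,0],"rotation":[0,0,0]},{"translation":[-1,-0.675,0],"rotation":[0,0,0]},{"translation":[-1,-0.675,0],"rotation":[0,0,0]},{"translation":[-1,-0.675,0],"rotation":[0,0,0]},{"translation":[-1,-0.675,0],"rotation":[0,0,0]}]' 0.7
python3 -m inch '[{"translation":[-1,-0.675,0],"rotation":[0,0,0]},{"translation":[-1,-0.675,0],"rotation":[0,0,0]},{"translation":[-1,-0.675,0],"rotation":[0,0,0]},{"translation":[-1,-0.675,0],"rotation":[0,0,0]},{"translation":[-1,-0.675,0],"rotation":[0,0,0]},{"translation":[-1,-0.675,0],"rotation":[0,0,0]}]'
python3 - <<'E'
from h import *
R=toolR(-6.3,25);T=np.array([.529,.140,.154]);fz=-R[:,2]
go(T+.07*fz,R)
E
```

```text
clock: 0.6
tool_pos: [0.332, 0.4103, 0.2384]
orientation: [[-0.959, 0.284, 0.0], [0.284, 0.959, -0.002], [-0.001, -0.002, -1.0]]
ft_force: [0.8, 0.0, 0.6]
grip_width: 0.7
finger_force: 0.0
clock: 1.1
tool_pos: [0.4856, 0.2242, 0.2384]
orientation: [[-0.959, 0.285, 0.0], [0.285, 0.959, -0.002], [-0.001, -0.002, -1.0]]
ft_force: [-0.5, 0.5, 0.6]
grip_width: 0.699
finger_force: 0.0
trans [-0.4732, -0.3154, 0.1056] rot [0.1153, 0.097, 0.4355] rows t 2.774285946353861 rows r 11.584594692745277 clock 1.1
```

```bash
python3 -m inch '[{"translation":[-0.2,-0.15,0],"rotation":[0.115,0.097,0.436]},{"translation":[-0.2,-0.15,0],"rotation":[0.115,0.097,0.436]},{"translation":[-0.3,-0.2,0],"rotation":[0.115,0.097,0.436]},{"translation":[-0.3,-0.2,0],"rotation":[0.115,0.097,0.436]},{"translation":[-0.4,-0.3,0],"rotation":[0.115,0.097,0.436]},{"translation":[-0.473,-0.315,0],"rotation":[0.115,0.097,0.436]},{"translation":[-0.473,-0.315,0],"rotation":[0.115,0.097,0.436]},{"translation":[-0.473,-0.315,0],"rotation":[0.115,0.097,0.436]},{"translation":[-0.473,-0.315,0.05],"rotation":[0.115,0.097,0.436]},{"translation":[-0.473,-0.315,0.106],"rotation":[0.115,0.097,0.436]},{"translation":[-0.473,-0.315,0.106],"rotation":[0.115,0.097,0.436]},{"translation":[-0.473,-0.315,0.106],"rotation":[0.115,0.097,0.436]},{"translation":[-0.473,-0.315,0.106],"rotation":[0.115,0.097,0.436]},{"translation":[-0.473,-0.315,0.106],"rotation":[0.115,0.097,0.436]},{"translation":[-0.473,-0.315,0.106],"rotation":[0.115,0.097,0.436]}]'
python3 - <<'E'
from h import *
from plant import manip
for n in ('wrist','side','scene'):
    d=manip.get_image(n);np.savez(f'pics/{n}1.npz',**d)
    cv2.imwrite(f'pics/{n}1.png',d['image'][:,:,::-1])
    if n=='wrist':
        R=toolR(-6.3,25);T=np.array([.529,.140,.154])
        print(d['mtx'],d['eye'],d['rotation'])
        for sx in(-.012,.012):
            for sy in(-.05,.05):print('pred',sx,sy,proj(d,T+R[:,1]*sx+R[:,0]*sy))
s=manip.read_state();print(np.round(s['joint_pos'],2))
E
```

```text
clock: 2.35
tool_pos: [0.5566, 0.1412, 0.2175]
orientation: [[0.106, 0.902, -0.419], [0.994, -0.095, 0.047], [0.003, -0.422, -0.907]]
ft_force: [-0.6, -0.5, 0.2]
grip_width: 0.703
finger_force: 0.0
[[303.26024746   0.         276.64797945]
 [  0.         303.26024746 213.47456753]
 [  0.           0.           1.        ]] [0.62612084 0.21279551 0.35043121] [[ 0.90133848 -0.02515655  0.4323842 ]
 [-0.09488243  0.96259322  0.25379444]
 [-0.42259469 -0.26978036  0.86523539]]
pred -0.012 -0.05 [264.47446658 290.44539144]
pred -0.012 0.05 [263.42815465 166.85407837]
pred 0.012 -0.05 [294.13088592 290.56477448]
pred 0.012 0.05 [297.21001976 167.00931784]
[-0.29  0.86  0.09  1.35 -0.21  1.36 -0.23]
```

View pics/wrist1.png

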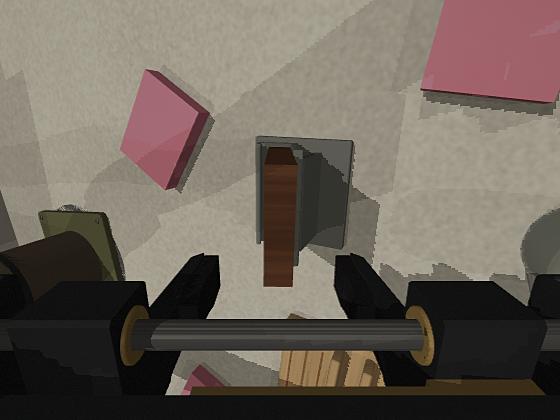

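The wrist view confirms the estimate. The top edge spans (264,287)–(294,287) to about (264,165)–(298,165), within 3 px of the prediction. I'll refine it with a mask.

```bash
python3 - <<'E'
from h import *
d=load('wrist1');h=cv2.cvtColor(d['image'],cv2.COLOR_RGB2HSV)[130:300,240:320]
print(h[150,38],h[60,38],h[22,38])
m=cv2.inRange(h,(0,90,40),(16,255,255))
for r in (16,20,25,30,33,34,35,36,37,38,40,60,90,120,145,150,154,155,156,157,158):
    x=np.where(m[r])[0];print(r+130,(x.min()+240,x.max()+240,len(x)) if len(x) else None, h[r,41].tolist())
R=toolR(-6.3,25);T=np.array([.529,.140,.154])
go(T-.045*-R[:,2],R)
for X in T+np.array([[0,0,0],[0,.002,0]]):print(proj(d,X+R[:,0]*-.05),proj(d,X+R[:,0]*.05))
E
```

```text
[ 11 162  71] [ 11 164  67] [ 12 160  43]
146 None [43, 21, 86]
150 (np.int64(268), np.int64(291), 24) [12, 162, 44]
155 (np.int64(266), np.int64(291), 26) [12, 155, 41]
160 (np.int64(265), np.int64(294), 30) [13, 168, 41]
163 (np.int64(264), np.int64(291), 16) [12, 143, 41]
164 (np.int64(264), np.int64(287), 24) [11, 157, 47]
165 (np.int64(264), np.int64(297), 34) [12, 154, 68]
166 (np.int64(264), np.int64(297), 34) [11, 160, 67]
167 (np.int64(264), np.int64(297), 34) [11, 157, 78]
168 (np.int64(264), np.int64(297), 34) [11, 159, 82]
170 (np.int64(264), np.int64(296), 33) [11, 161, 76]
190 (np.int64(264), np.int64(296), 33) [11, 161, 68]
220 (np.int64(264), np.int64(294), 31) [12, 155, 61]
250 (np.int64(264), np.int64(293), 30) [11, 150, 63]
275 (np.int64(264), np.int64(292), 29) [9, 164, 67]
280 (np.int64(264), np.int64(292), 29) [10, 159, 72]
284 (np.int64(264), np.int64(292), 29) [11, 159, 69]
285 (np.int64(264), np.int64(292), 29) [11, 174, 69]
286 (np.int64(264), np.int64(291), 28) [10, 166, 66]
287 None [32, 22, 185]
288 None [23, 31, 171]
trans [-0.0224, 0.0103, 0.5724] rot [0.0003, -0.0004, 0.0012] rows t 2.747889280628655 rows r 0.03300163479955813 clock 2.5
[279.30369009 290.50508704] [280.32040273 166.93170415]
[279.07421349 288.28083239] [280.06132855 164.10546498]
```

```bash
python3 -m inch '[{"translation":[-0.011,0.01,0.1],"rotation":[0,0,0]},{"translation":[-0.011,0.01,0.2],"rotation":[0,0,0]},{"translation":[-0.011,0.01,0.3],"rotation":[0,0,0]},{"translation":[-0.011,0.01,0.4],"rotation":[0,0,0]},{"translation":[-0.011,0.01,0.5],"rotation":[0,0,0]},{"translation":[-0.011,0.01,0.57],"rotation":[0,0,0]},{"translation":[-0.011,0.01,0.57],"rotation":[0,0,0]},{"translation":[-0.011,0.01,0.57],"rotation":[0,0,0]}]'
python3 -m inch '[{"translation":[0,0,0],"rotation":[0,0,0]},{"translation":[0,0,0],"rotation":[0,0,0]},{"translation":[0,0,0],"rotation":[0,0,0]},{"translation":[0,0,0],"rotation":[0,0,0]},{"translation":[0,0,0],"rotation":[0,0,0]},{"translation":[0,0,0],"rotation":[0,0,0]},{"translation":[0,0,0],"rotation":[0,0,0]},{"translation":[0,0,0],"rotation":[0,0,0]}]' 0 50
```

```text
clock: 3.17
tool_pos: [0.5104, 0.1441, 0.1135]
orientation: [[0.108, 0.901, -0.42], [0.994, -0.097, 0.047], [0.002, -0.423, -0.906]]
ft_force: [1.0, 0.6, 0.8]
grip_width: 0.699
finger_force: 0.0
clock: 3.83
tool_pos: [0.5103, 0.1438, 0.1137]
orientation: [[0.109, 0.901, -0.42], [0.994, -0.098, 0.048], [0.002, -0.423, -0.906]]
ft_force: [-0.5, 0.2, 4.3]
grip_width: 0.269
finger_force: 49.9
```

```bash
python3 -m inch '[{"translation":[0,0,-0.05],"rotation":[0,0,0]},{"translation":[0,0,-0.15],"rotation":[0,0,0]},{"translation":[0,0,-0.25],"rotation":[0,0,0]},{"translation":[0,0,-0.35],"rotation":[0,0,0]},{"translation":[0,0,-0.45],"rotation":[0,0,0]},{"translation":[0,0,-0.55],"rotation":[0,0,0]},{"translation":[0,0,-0.6],"rotation":[0,0,0]},{"translation":[0,0,-0.6],"rotation":[0,0,0]}]'
python3 - <<'E'
from h import *
R=toolR(-12.5,0);y=R[:,0];pin=np.array([.538,-.1625,.04])
go(pin-.016*y+[0,0,.13-.043+.05],R)
print(y)
E
```

```text
clock: 4.5
tool_pos: [0.5632, 0.1379, 0.2234]
orientation: [[0.109, 0.904, -0.414], [0.994, -0.098, 0.048], [0.003, -0.417, -0.909]]
ft_force: [-0.4, -0.6, -2.3]
grip_width: 0.267
finger_force: 49.9
trans [-1.5868, 0.1219, 0.1944] rot [-0.1369, 0.0066, 0.0343] rows t 7.689781249290375 rows r 3.5509859468306333 clock 4.5
[0.21643961 0.97629601 0.        ]
```

```bash
python3 -m inch '[{"translation":[-0.1,0,0],"rotation":[-0.137,0.0066,0.0343]},{"translation":[-0.2,0,0],"rotation":[-0.137,0.0066,0.0343]},{"translation":[-0.35,0.02,0],"rotation":[-0.137,0.0066,0.0343]},{"translation":[-0.5,0.04,0],"rotation":[-0.137,0.0066,0.0343]},{"translation":[-0.65,0.06,0],"rotation":[-0.137,0.0066,0.0343]},{"translation":[-0.8,0.06,0],"rotation":[-0.137,0.0066,0.0343]},{"translation":[-0.95,0.06,0],"rotation":[-0.137,0.0066,0.0343]},{"translation":[-0.95,0.06,0],"rotation":[-0.137,0.0066,0.0343]}]'
python3 - <<'E'
from h import *
R=toolR(-12.5,0);y=R[:,0];pin=np.array([.538,-.1625,.04])
go(pin-.016*y+[0,0,.13-.043+.05],R)
E
```

```text
clock: 5.17
tool_pos: [0.5486, -0.0604, 0.216]
orientation: [[0.225, 0.974, -0.008], [0.974, -0.225, -0.006], [-0.008, -0.006, -1.0]]
ft_force: [-1.3, -0.8, -1.5]
grip_width: 0.269
finger_force: 49.9
trans [-0.5879, 0.0655, 0.1994] rot [-0.002, 0.0025, -0.0029] rows t 2.993752060051496 rows r 0.10908056972110561 clock 5.1667
```

```bash
python3 -m inch '[{"translation":[-0.15,0.02,0],"rotation":[-0.002,0.0025,-0.003]},{"translation":[-0.3,0.04,0],"rotation":[-0.002,0.0025,-0.003]},{"translation":[-0.45,0.06,0],"rotation":[-0.002,0.0025,-0.003]},{"translation":[-0.55,0.065,0.1],"rotation":[-0.002,0.0025,-0.003]},{"translation":[-0.588,0.065,0.2],"rotation":[-0.002,0.0025,-0.003]},{"translation":[-0.588,0.065,0.2],"rotation":[-0.002,0.0025,-0.003]},{"translation":[-0.588,0.065,0.2],"rotation":[-0.002,0.0025,-0.003]}]'
python3 - <<'E'
from h import *
from plant import manip
for n in ('wrist','side','scene'):
    d=manip.get_image(n);np.savez(f'pics/{n}2.npz',**d)
    im=d['image']
    if n=='side': im=cv2.resize(im[190:320,200:340],None,fx=4,fy=4,interpolation=cv2.INTER_CUBIC);w=im
    if n=='scene': im=cv2.resize(im[150:270,160:300],None,fx=4,fy=4,interpolation=cv2.INTER_CUBIC)
    cv2.imwrite(f'pics/{n}2.png',im[:,:,::-1])
s=manip.read_state();print(s['tool_pos'],s['orientation'],s['joint_pos'])
E
```

```text
clock: 5.75
tool_pos: [0.5367, -0.1688, 0.1754]
orientation: [[0.207, 0.978, -0.001], [0.978, -0.207, 0.008], [0.007, -0.003, -1.0]]
ft_force: [0.4, -0.3, -1.3]
grip_width: 0.265
finger_force: 49.9
[ 0.53915809 -0.16795534  0.17751114] [[ 0.20422905  0.97891504  0.00398004]
 [ 0.97889592 -0.204252    0.00662588]
 [ 0.0072991   0.00254285 -0.99997013]] [ 0.15820651  0.69392466  0.11218728  1.82314273 -0.13450957  0.62967247
  0.14767705]
```

View pics/wrist2.png

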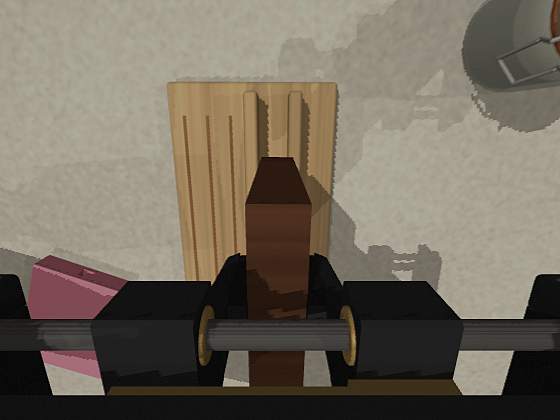

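View pics/scene2.png

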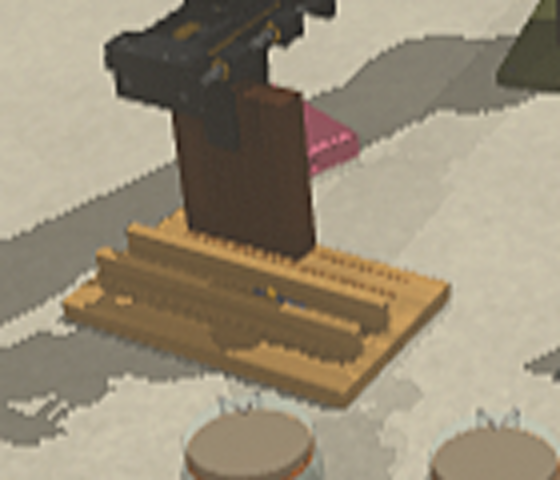

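The wrist view shows the rails ending near (250,93) and (295,93), with the bottom corners of the fence's end face at about (264,157) and (295,157). In the scene view the fence stands over the groove with the pin at crop (271,293). Next I'll measure its offset from the rails.

```bash
python3 - <<'E'
from h import *
d=load('wrist2');g=cv2.cvtColor(d['image'],cv2.COLOR_RGB2GRAY).astype(int)
for r in(105,125,145):print(r,'from236',g[r,236:310].tolist())
h=cv2.cvtColor(d['image'],cv2.COLOR_RGB2HSV)
m=(h[:,:,2]<105)&(h[:,:,1]>120)&(h[:,:,0]<16)
for r in(154,156,157,158,159,160,165,180,195,203,205,208,220,240):
    x=np.where(m[r,235:330])[0]+235;print(r,x.min() if len(x) else 0,x.max() if len(x) else 0,g[r,278])
E
```

```text
105 from236 [139, 138, 136, 138, 140, 143, 148, 114, 126, 136, 143, 144, 143, 142, 142, 141, 140, 142, 130, 112, 87, 58, 52, 69, 73, 74, 73, 72, 73, 69, 68, 63, 112, 139, 145, 136, 127, 128, 128, 126, 127, 129, 129, 128, 127, 127, 124, 120, 120, 121, 123, 106, 71, 103, 119, 125, 129, 130, 128, 129, 127, 127, 127, 123, 110, 90, 70, 75, 75, 76, 76, 92, 115, 125]
125 from236 [140, 139, 136, 136, 138, 141, 147, 130, 113, 130, 140, 142, 143, 141, 141, 142, 142, 143, 137, 120, 99, 65, 53, 65, 74, 74, 75, 74, 72, 71, 69, 102, 133, 145, 143, 128, 126, 126, 126, 125, 125, 126, 127, 127, 127, 126, 124, 119, 120, 120, 125, 90, 79, 112, 121, 127, 129, 128, 127, 127, 127, 127, 128, 120, 104, 76, 73, 74, 75, 78, 77, 74, 89, 114]
145 from236 [136, 139, 138, 137, 131, 127, 131, 137, 110, 125, 136, 141, 142, 142, 142, 141, 141, 143, 142, 127, 110, 73, 52, 61, 73, 74, 73, 73, 72, 71, 68, 105, 143, 147, 146, 143, 141, 140, 140, 138, 138, 139, 140, 139, 140, 140, 136, 133, 133, 135, 136, 84, 91, 116, 124, 128, 128, 127, 127, 128, 126, 129, 127, 113, 93, 72, 73, 74, 76, 77, 75, 70, 121, 135]
154 0 0 138
156 0 0 155
157 261 292 3
158 261 293 20
159 261 293 27
160 260 293 28
165 258 295 31
180 254 302 30
195 248 307 27
203 245 311 25
205 245 311 53
208 245 311 52
220 246 310 54
240 246 309 46
```

```bash
python3 - <<'E'
from h import *
d=load('wrist2')
C=[]
for r,(a,b,c,e) in {105:(242.7,256.3,287.7,301),125:(243.5,256.8,287.2,300.6),145:(243.8,257,286.8,299.9)}.items():
    P=[onz(d,(u,r),.046)[:2] for u in(a,b,c,e)];print(np.round(P,4).tolist(),[np.linalg.norm(P[i+1]-P[i]).round(4) for i in range(3)])
    C.append((P[0]+P[3]+P[1]+P[2])/4)
C=np.array(C);v=C[0]-C[2];print('centers',C.round(4),'yaw',np.degrees(np.arctan2(-v[0],v[1])))
for z in(.085,.0885,.092):
    P=[onz(d,(u,157),z)[:2] for u in(261,293.3)];print(z,np.round(P,4).tolist(),np.linalg.norm(P[1]-P[0]),'mid',np.mean(P,0).round(4))
P=[onz(d,(u,204.2),.0885+.13)[:2] for u in(245,311.5)];print(np.round(P,4).tolist(),np.linalg.norm(P[1]-P[0]),'topmid',np.mean(P,0).round(4))
from plant import manip
s=manip.read_state();print(s['tool_pos'],np.degrees(np.arctan2(*np.array(s['orientation'])[:2,0])))
# hole in side/scene prediction line: groove line through C[1]
g=np.array([.2164,.9763]);n=np.array([.9763,-.2164])
print('pin lateral vs groove',[float(n@(np.array(p)-C[1])) for p in([.538,-.1625],[.5368,-.160],[.5327,-.187])],'tool',float(n@(np.array(s['tool_pos'])[:2]-C[1])))
print('along: pin',g@[.5368,-.161],'tool',g@np.array(s['tool_pos'])[:2])
E
```

```text
[[0.5262, -0.0742], [0.5376, -0.0766], [0.564, -0.0822], [0.5752, -0.0846]] [np.float64(0.0117), np.float64(0.027), np.float64(0.0114)]
[[0.5229, -0.0903], [0.5343, -0.0927], [0.5603, -0.0983], [0.5718, -0.1007]] [np.float64(0.0116), np.float64(0.0266), np.float64(0.0117)]
[[0.5191, -0.107], [0.5306, -0.1095], [0.5566, -0.115], [0.568, -0.1174]] [np.float64(0.0118), np.float64(0.0266), np.float64(0.0117)]
centers [[ 0.5508 -0.0794]
 [ 0.5474 -0.0955]
 [ 0.5436 -0.1122]] yaw -12.313676716492775
0.085 [[0.5348, -0.1166], [0.5593, -0.1218]] 0.025014031414576605 mid [ 0.547  -0.1192]
0.0885 [[0.5351, -0.1162], [0.5592, -0.1213]] 0.024645147349523805 mid [ 0.5471 -0.1188]
0.092 [[0.5353, -0.1159], [0.5591, -0.1209]] 0.024276263284471005 mid [ 0.5472 -0.1184]
[[0.5359, -0.1181], [0.559, -0.123]] 0.02359876031712745 topmid [ 0.5474 -0.1206]
[ 0.53915809 -0.16795534  0.17751114] 11.784690409913528
pin lateral vs groove [0.005362986945531514, 0.003650426945531534, 0.0054903969455314325] tool 0.0076741691580995445
along: pin -0.04102077999999997 tool -0.04730098598101144
```

```bash
python3 - <<'E'
from h import *
from plant import manip
for n in ('wrist','side','scene'):
    d=manip.get_image(n);np.savez(f'pics/{n}3.npz',**d)
d=load('wrist3');g=cv2.cvtColor(d['image'],cv2.COLOR_RGB2GRAY).astype(int)
for r in(105,125,145):print(r,'from238',g[r,238:306].tolist())
h=cv2.cvtColor(d['image'],cv2.COLOR_RGB2HSV)
m=(h[:,:,2]<105)&(h[:,:,1]>120)&(h[:,:,0]<16)
for r in(155,156,157,158,159,160,203,204,205,206):
    x=np.where(m[r,235:330])[0]+235;print(r,x.min() if len(x) else 0,x.max() if len(x) else 0,g[r,278])
s=manip.read_state();print(s['tool_pos'],d['eye'],load('wrist2')['eye'])
out=[]
for n,(y0,y1,x0,x1) in(('side',(215,310,235,335)),('scene',(185,265,170,280))):
    im=load(n+'3')['image'][y0:y1,x0:x1];out.append(cv2.resize(im,(400,int(400*im.shape[0]/im.shape[1])),interpolation=cv2.INTER_CUBIC))
H=max(o.shape[0] for o in out);cv2.imwrite('pics/c3.png',np.hstack([np.pad(o,((0,H-o.shape[0]),(0,0),(0,0))) for o in out])[:,:,::-1])
E
```

```text
105 from238 [144, 149, 108, 128, 139, 144, 144, 142, 142, 142, 141, 142, 140, 124, 106, 74, 54, 59, 73, 72, 74, 72, 71, 65, 128, 130, 128, 124, 141, 143, 142, 143, 129, 126, 125, 127, 128, 128, 127, 127, 125, 122, 121, 119, 120, 126, 78, 89, 116, 124, 130, 130, 128, 128, 128, 126, 127, 129, 113, 100, 70, 75, 71, 71, 70, 66, 126, 127]
125 from238 [142, 148, 121, 125, 133, 141, 142, 141, 141, 142, 141, 141, 145, 131, 113, 84, 56, 55, 71, 75, 76, 73, 72, 71, 71, 70, 66, 145, 147, 144, 142, 143, 127, 124, 125, 125, 128, 127, 127, 126, 125, 122, 119, 119, 120, 127, 67, 104, 118, 125, 127, 129, 127, 127, 127, 127, 129, 122, 109, 82, 75, 75, 73, 76, 78, 77, 69, 123]
145 from238 [127, 132, 139, 78, 126, 137, 142, 142, 141, 141, 141, 142, 143, 139, 122, 100, 60, 49, 72, 75, 75, 73, 72, 71, 71, 69, 65, 78, 140, 146, 142, 140, 140, 138, 139, 138, 140, 139, 140, 140, 139, 135, 133, 132, 137, 120, 71, 112, 121, 129, 128, 127, 127, 128, 126, 128, 131, 117, 102, 69, 75, 74, 74, 78, 75, 72, 135, 139]
155 0 0 141
156 0 0 152
157 261 292 48
158 261 293 20
159 261 293 25
160 255 293 27
203 245 311 27
204 245 311 50
205 245 311 52
206 245 311 51
[ 0.53903211 -0.1685842   0.17765325] [ 0.5545589  -0.09159281  0.32441689] [ 0.55314081 -0.09265769  0.32233503]
```

View pics/c3.png

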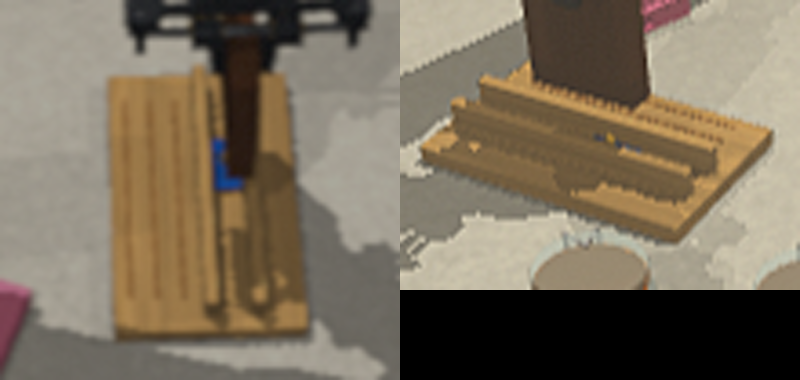

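The side crop shows the fence bottom's near end at crop (240,178), a little to the right of the pad; the scene crop shows the pin at (612,138). I'll recompute with the arm settled.

```bash
python3 - <<'E'
from h import *
d=load('wrist3');C=[]
for r,q in {105:(239.7,252.9,283.8,297),125:(240.4,253.5,283.6,296.5),145:(240.9,254,283.4,296.3)}.items():
    P=[onz(d,(u,r),.046)[:2] for u in q];C.append(np.mean(P,0))
C=np.array(C);v=C[0]-C[2];print('centers',C.round(4),'yaw',np.degrees(np.arctan2(-v[0],v[1])))
n=np.array([.9763,-.2164]);g=np.array([.2164,.9763])
F=np.mean([onz(d,(u,157),.091)[:2] for u in(261,293.3)],0);print('F',F,'lat off',n@(F-C[1]),'centre along',g@F-.05)
s=load('side3')
for p in((228,176),(253,178)):
    print('side bottom -y',onz(s,(235+p[0]/4-.4,215+p[1]/4-.4),.091))
print('side pin/pad',onz(load('side0'),(291.2,255.9),.026),'groove-lateral check side rails')
b=load('side0')
for q in((208,316),(250,316),(222,540),(266,540)):print(onz(b,(230+q[0]/3.8-.37,150+q[1]/3.8-.37),.046))
E
```

```text
centers [[ 0.5506 -0.0778]
 [ 0.5472 -0.0941]
 [ 0.5437 -0.111 ]] yaw -11.81492196745908
F [ 0.54988295 -0.11791098] lat off 0.007752779441484732 centre along -0.04612181567658196
side bottom -y [ 0.5231751 -0.2134777  0.091    ]
side bottom -y [ 0.54252279 -0.22031394  0.091     ]
side pin/pad [ 0.53831835 -0.1620216   0.026     ] groove-lateral check side rails
[ 0.53678078 -0.07541092  0.046     ]
[ 0.57442675 -0.08479975  0.046     ]
[ 0.48730462 -0.30538555  0.046     ]
[ 0.52358401 -0.31444172  0.046     ]
```

```bash
python3 - <<'E'
from h import *
from plant import manip
s=manip.read_state();n=np.array([.9763,-.2164,0]);g=np.array([.2164,.9763,0])
go(np.array(s['tool_pos'])-.0075*n-.0105*g,toolR(-12.3,0))
E
```

```text
trans [-0.0521, -0.0381, -0.0005] rot [0.0009, -0.0021, 0.0026] rows t 0.30943471406755246 rows r 0.08858233638170114 clock 6.05
```

```bash
python3 -m inch '[{"translation":[-0.052,-0.038,0],"rotation":[0.001,-0.002,0.0026]},{"translation":[-0.052,-0.038,0],"rotation":[0.001,-0.002,0.0026]},{"translation":[-0.052,-0.038,0],"rotation":[0.001,-0.002,0.0026]},{"translation":[-0.052,-0.038,0],"rotation":[0.001,-0.002,0.0026]},{"translation":[-0.052,-0.038,0],"rotation":[0.001,-0.002,0.0026]}]'
cat > w.py <<'E'
from h import *
from plant import manip
d=manip.get_image('wrist');np.savez('pics/wlast.npz',**d)
g=cv2.cvtColor(d['image'],cv2.COLOR_RGB2GRAY).astype(int)
for r in(115,145):print(r,'from245',g[r,245:312].tolist())
h=cv2.cvtColor(d['image'],cv2.COLOR_RGB2HSV)
m=(h[:,:,2]<105)&(h[:,:,1]>120)&(h[:,:,0]<16)
for r in(155,156,157,158,159):
    x=np.where(m[r,235:330])[0]+235;print(r,x.min() if len(x) else 0,x.max() if len(x) else 0)
s=manip.read_state();print(s['tool_pos'],np.round(s['orientation'],4).tolist())
E
python3 w.py
```

```text
clock: 6.47
tool_pos: [0.5288, -0.1781, 0.1768]
orientation: [[0.215, 0.977, -0.001], [0.977, -0.215, 0.001], [0.0, -0.002, -1.0]]
ft_force: [-0.2, -0.4, -2.8]
grip_width: 0.265
finger_force: 49.9
115 from245 [140, 145, 147, 141, 110, 131, 140, 145, 144, 142, 143, 143, 145, 130, 129, 114, 100, 66, 55, 73, 76, 75, 74, 73, 73, 72, 73, 66, 130, 133, 131, 129, 128, 127, 127, 126, 126, 128, 129, 128, 127, 127, 124, 120, 121, 121, 127, 83, 62, 109, 120, 126, 129, 130, 128, 128, 129, 128, 129, 128, 112, 90, 69, 73, 75, 79, 79]
145 from245 [132, 127, 132, 137, 136, 115, 131, 141, 144, 143, 142, 143, 143, 145, 132, 124, 112, 85, 54, 64, 74, 76, 74, 72, 72, 71, 70, 67, 61, 144, 149, 145, 141, 141, 139, 140, 139, 139, 139, 141, 140, 140, 137, 138, 119, 120, 128, 69, 75, 117, 123, 128, 130, 129, 128, 129, 129, 130, 131, 119, 103, 67, 74, 75, 77, 78, 72]
155 0 0
156 0 0
157 261 292
158 261 293
159 261 293
[ 0.52881265 -0.17806902  0.17676943] [[0.2145, 0.9767, -0.0015], [0.9767, -0.2145, 0.0007], [0.0003, -0.0016, -1.0]]
```

```bash
python3 - <<'E'
from h import *
d=load('wlast');n=np.array([.9763,-.2164])
C=[np.mean([onz(d,(u,r),.046)[:2] for u in q],0) for r,q in((115,(248.8,261.9,292.8,306)),(145,(249.7,262.6,292.2,305.2)))]
v=C[0]-C[1];print('yaw',np.degrees(np.arctan2(-v[0],v[1])))
for z in(.088,.091):
    F=[onz(d,(u,157),z)[:2] for u in(261,293.3)];print([float(n@(np.mean(F,0)-c)) for c in C],np.linalg.norm(F[0]-F[1]))
E
```

```text
yaw -12.274248872541339
[-0.00010529541092251359, -0.00020487039797312327] 0.024807392738802163
[-0.00010392321865650528, -0.0002034982057071152] 0.024490950773329155
```

```bash
python3 -m inch '[{"translation":[0,0,0.04],"rotation":[0,0,0]},{"translation":[0,0,0.09],"rotation":[0,0,0]},{"translation":[0,0,0.14],"rotation":[0,0,0]},{"translation":[0,0,0.18],"rotation":[0,0,0]},{"translation":[0,0,0.2],"rotation":[0,0,0]},{"translation":[0,0,0.215],"rotation":[0,0,0]},{"translation":[0,0,0.22],"rotation":[0,0,0]},{"translation":[0,0,0.22],"rotation":[0,0,0]},{"translation":[0,0,0.22],"rotation":[0,0,0]}]'
```

```text
clock: 7.27
tool_pos: [0.5281, -0.1775, 0.1347]
orientation: [[0.214, 0.977, -0.002], [0.977, -0.214, 0.002], [0.001, -0.003, -1.0]]
ft_force: [-4.0, 3.5, 19.8]
grip_width: 0.27
finger_force: 49.9
```

```bash
python3 -m inch '[{"translation":[0,0,0.01],"rotation":[0,0,0]},{"translation":[0,0,0.015],"rotation":[0,0,0]},{"translation":[0,0,0.02],"rotation":[0,0,0]},{"translation":[0,0,0.02],"rotation":[0,0,0]}]'
```

```text
clock: 7.6
tool_pos: [0.5292, -0.1776, 0.1342]
orientation: [[0.214, 0.977, 0.001], [0.977, -0.214, 0.001], [0.002, 0.001, -1.0]]
ft_force: [-7.9, 6.0, 47.7]
grip_width: 0.266
finger_force: 50.2
```

```bash
python3 -m inch '[{"translation":[0,0,-0.02],"rotation":[0,0,0]},{"translation":[0,0,-0.03],"rotation":[0,0,0]},{"translation":[0,0,-0.03],"rotation":[0,0,0]},{"translation":[0,0,-0.03],"rotation":[0,0,0]}]'
python3 - <<'E'
from h import *
from plant import manip
for n in ('wrist','side','scene'):
    d=manip.get_image(n);np.savez(f'pics/{n}4.npz',**d)
    im=d['image']
    if n=='wrist': c=cv2.resize(im[60:200,230:330],None,fx=4,fy=4,interpolation=cv2.INTER_CUBIC)
    if n=='scene': e=cv2.resize(im[180:265,180:280],None,fx=4,fy=4,interpolation=cv2.INTER_CUBIC)
e=np.pad(e,((0,c.shape[0]-e.shape[0]),(0,0),(0,0)))
cv2.imwrite('pics/c4.png',np.hstack([c,e])[:,:,::-1])
s=manip.read_state();print(s['tool_pos'],np.round(s['orientation'],4).tolist(),s['ft_force'])
E
```

```text
clock: 7.93
tool_pos: [0.5291, -0.1781, 0.1347]
orientation: [[0.214, 0.977, -0.001], [0.977, -0.214, 0.0], [0.0, -0.001, -1.0]]
ft_force: [-0.2, 0.9, 5.7]
grip_width: 0.266
finger_force: 49.9
[ 0.52908606 -0.17817254  0.13466979] [[0.2145, 0.9767, -0.0012], [0.9767, -0.2145, 0.0004], [0.0002, -0.0012, -1.0]] [0.5682338  0.82199343 4.79377089]
```

View pics/c4.png

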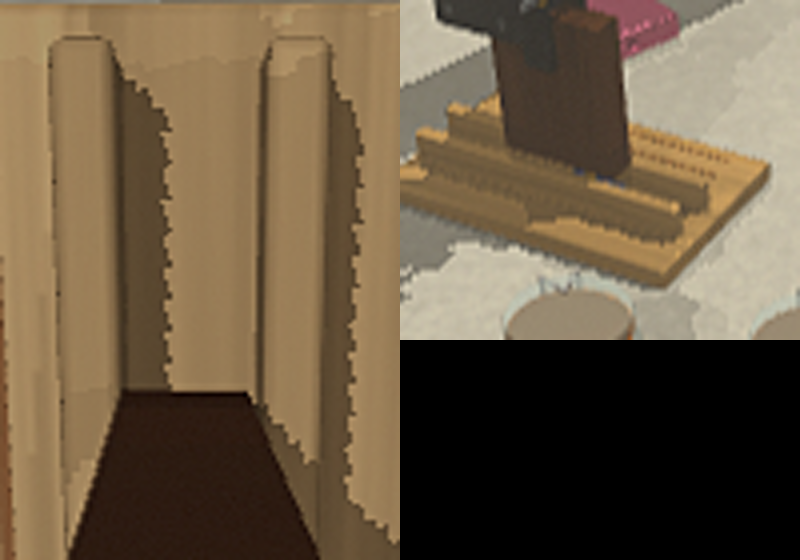

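The wrist crop shows the fence bottom (row 392, columns 123–247) between the rail inner edges at about 119 and 259, so it is slightly left of centre. I can't yet tell whether it rests on the pin tip or on the rail. Checking the height by triangulation.

```bash
python3 - <<'E'
from h import *
s=load('scene4');b=load('side4');d=load('wrist4')
n=np.array([.9763,-.2164]);g=np.array([.2164,.9763]);G=np.array([.5325,-.186])
def mask(d,w):
    h=cv2.cvtColor(d['image'],cv2.COLOR_RGB2HSV);return (h[:,:,2]<90)&(h[:,:,1]>110)&(h[:,:,0]<14)
m=mask(s,0)
for r in range(214,228):
    x=np.where(m[r,195:245])[0]+195;print('sc',r,(x.min(),x.max(),len(x)) if len(x) else 0,end=' ')
m=mask(b,0);print()
for r in range(250,274):
    x=np.where(m[r,270:320])[0]+270;print('sd',r,(x.min(),x.max(),len(x)) if len(x) else 0,end=' ')
print()
# predictions in side/scene frame
for z in(.04,.047):
  for sx in(-.012,.012):
    for sy in(-.05,.05):
      P=G+n*sx+g*(-.0595+.0665+sy-.0);
      c=G+n*sx+g*((-.0565-g@G)+sy);X=np.r_[c,z];print(z,sx,sy,'scene',proj(s,X).round(1),'side',proj(b,X).round(1))
# wrist: width/height estimate
h=mask(d,0)
for r in range(154,170,2):
    x=np.where(h[r,235:330])[0]+235;print('w',r,(x.min(),x.max()) if len(x) else 0,end=' ')
print()
for z in(.04,.044,.048,.052):
    F=[onz(d,(u,157.5),z)[:2] for u in(260.5,291.8)];print(z,np.linalg.norm(F[0]-F[1]))
for z in(.17,.175,.18):
    print(z)
E
```

```text
sc 214 0 sc 215 0 sc 216 0 sc 217 0 sc 218 0 sc 219 0 sc 220 0 sc 221 0 sc 222 0 sc 223 0 sc 224 0 sc 225 0 sc 226 0 sc 227 0 
sd 250 (np.int64(289), np.int64(296), 8) sd 251 (np.int64(289), np.int64(295), 7) sd 252 (np.int64(289), np.int64(296), 8) sd 253 (np.int64(289), np.int64(295), 7) sd 254 (np.int64(289), np.int64(295), 7) sd 255 (np.int64(289), np.int64(295), 6) sd 256 (np.int64(289), np.int64(295), 6) sd 257 (np.int64(289), np.int64(295), 7) sd 258 (np.int64(289), np.int64(295), 7) sd 259 (np.int64(289), np.int64(294), 6) sd 260 (np.int64(289), np.int64(295), 7) sd 261 (np.int64(289), np.int64(295), 7) sd 262 (np.int64(289), np.int64(295), 6) sd 263 (np.int64(289), np.int64(295), 7) sd 264 (np.int64(289), np.int64(294), 6) sd 265 (np.int64(289), np.int64(294), 6) sd 266 (np.int64(289), np.int64(294), 6) sd 267 (np.int64(289), np.int64(294), 6) sd 268 (np.int64(289), np.int64(294), 6) sd 269 0 sd 270 0 sd 271 0 sd 272 0 sd 273 0 
0.04 -0.012 -0.05 scene [211.1 215.4] side [288.6 269.9]
0.04 -0.012 0.05 scene [238.  223.7] side [287.2 245.2]
0.04 0.012 -0.05 scene [206.5 219.3] side [295.8 269.7]
0.04 0.012 0.05 scene [233.6 227.7] side [294.1 245.1]
0.047 -0.012 -0.05 scene [210.9 213.6] side [288.7 268.8]
0.047 -0.012 0.05 scene [237.9 221.8] side [287.2 244.1]
0.047 0.012 -0.05 scene [206.3 217.4] side [295.9 268.6]
0.047 0.012 0.05 scene [233.5 225.8] side [294.2 243.9]
w 154 0 w 156 0 w 158 (np.int64(260), np.int64(291)) w 160 (np.int64(260), np.int64(292)) w 162 (np.int64(259), np.int64(293)) w 164 (np.int64(259), np.int64(294)) w 166 (np.int64(258), np.int64(294)) w 168 (np.int64(258), np.int64(295)) 
0.04 0.024647910272484853
0.044 0.024238844486965005
0.048 0.02382977870144516
0.052 0.023420712915925422
0.17
0.175
0.18
```

```bash
python3 -m inch '[{"translation":[0,0,-0.015],"rotation":[0,0,0]},{"translation":[0,0.005,-0.015],"rotation":[0,0,0]},{"translation":[0,0.005,-0.015],"rotation":[0,0,0]},{"translation":[0,0.005,0],"rotation":[0,0,0]},{"translation":[0,0.005,0.01],"rotation":[0,0,0]},{"translation":[0,0.005,0.015],"rotation":[0,0,0]},{"translation":[0,0.005,0.015],"rotation":[0,0,0]},{"translation":[0,0.005,0.015],"rotation":[0,0,0]}]'
```

```text
clock: 8.75
tool_pos: [0.5298, -0.1785, 0.1314]
orientation: [[0.215, 0.977, -0.001], [0.977, -0.215, 0.0], [-0.0, -0.001, -1.0]]
ft_force: [1.6, -0.8, -2.8]
grip_width: 0.263
finger_force: 49.9
```

```bash
python3 -m inch '[{"translation":[0,0,0.008],"rotation":[0,0,0]},{"translation":[0,0,0.014],"rotation":[0,0,0]},{"translation":[0,0,0.02],"rotation":[0,0,0]},{"translation":[0,0,0.02],"rotation":[0,0,0]},{"translation":[0,0,0.02],"rotation":[0,0,0]}]'
```

```text
clock: 9.17
tool_pos: [0.5298, -0.1788, 0.1284]
orientation: [[0.215, 0.977, -0.001], [0.977, -0.215, -0.0], [-0.0, -0.001, -1.0]]
ft_force: [0.1, -0.9, 4.3]
grip_width: 0.265
finger_force: 49.9
```

```bash
python3 -m inch '[{"translation":[0.01,0,0.004],"rotation":[0,0,0]},{"translation":[0.02,0,0.004],"rotation":[0,0,0]},{"translation":[0.03,0,0.004],"rotation":[0,0,0]},{"translation":[0.04,0,0.004],"rotation":[0,0,0]},{"translation":[0.05,0,0.004],"rotation":[0,0,0]},{"translation":[0.05,0,0.004],"rotation":[0,0,0]},{"translation":[0.05,0,0.004],"rotation":[0,0,0]}]'
python3 -m inch '[{"translation":[0.005,0,0],"rotation":[0,0,0]},{"translation":[0.01,0,0],"rotation":[0,0,0]},{"translation":[0.01,0,0],"rotation":[0,0,0]}]'
python3 -m inch '[{"translation":[0.005,0,0],"rotation":[0,0,0]},{"translation":[0.01,0,0],"rotation":[0,0,0]},{"translation":[0.01,0,0],"rotation":[0,0,0]}]'
```

```text
clock: 9.75
tool_pos: [0.5307, -0.1743, 0.1286]
orientation: [[0.219, 0.976, -0.001], [0.976, -0.219, -0.007], [-0.007, 0.0, -1.0]]
ft_force: [-3.0, -8.2, 12.4]
grip_width: 0.267
finger_force: 50.1
clock: 10.0
tool_pos: [0.531, -0.1726, 0.1288]
orientation: [[0.219, 0.976, -0.001], [0.976, -0.219, -0.007], [-0.007, 0.0, -1.0]]
ft_force: [-3.8, -8.8, 14.3]
grip_width: 0.265
finger_force: 50.1
clock: 10.25
tool_pos: [0.5314, -0.1706, 0.1289]
orientation: [[0.219, 0.976, -0.001], [0.976, -0.219, -0.007], [-0.007, 0.0, -1.0]]
ft_force: [-3.6, -8.5, 15.3]
grip_width: 0.266
finger_force: 50.0
```

```bash
python3 -m inch '[{"translation":[0.005,0,0],"rotation":[0,0,0]},{"translation":[0.01,0,0],"rotation":[0,0,0]},{"translation":[0.015,0,0],"rotation":[0,0,0]},{"translation":[0.015,0,0],"rotation":[0,0,0]}]'
python3 -m inch '[{"translation":[0.005,0,0],"rotation":[0,0,0]},{"translation":[0.01,0,0],"rotation":[0,0,0]},{"translation":[0.01,0,0],"rotation":[0,0,0]}]'
```

```text
clock: 10.58
tool_pos: [0.5321, -0.1675, 0.1291]
orientation: [[0.219, 0.976, -0.001], [0.976, -0.219, -0.007], [-0.007, 0.0, -1.0]]
ft_force: [-3.9, -8.4, 16.2]
grip_width: 0.267
finger_force: 50.0
clock: 10.83
tool_pos: [0.5325, -0.1655, 0.1291]
orientation: [[0.219, 0.976, -0.001], [0.976, -0.219, -0.006], [-0.007, 0.0, -1.0]]
ft_force: [-4.6, -7.3, 17.6]
grip_width: 0.27
finger_force: 50.0
```

```bash
python3 -m inch '[{"translation":[0.005,0,0],"rotation":[0,0,0]},{"translation":[0.01,0,0],"rotation":[0,0,0]},{"translation":[0.01,0,0],"rotation":[0,0,0]}]'
python3 -m inch '[{"translation":[0.005,0,0],"rotation":[0,0,0]},{"translation":[0.01,0,0],"rotation":[0,0,0]},{"translation":[0.01,0,0],"rotation":[0,0,0]}]'
```

```text
clock: 11.08
tool_pos: [0.5329, -0.1634, 0.1291]
orientation: [[0.219, 0.976, -0.001], [0.976, -0.219, -0.006], [-0.006, -0.0, -1.0]]
ft_force: [-4.3, -8.0, 18.9]
grip_width: 0.267
finger_force: 50.0
clock: 11.33
tool_pos: [0.5334, -0.1614, 0.1292]
orientation: [[0.219, 0.976, -0.001], [0.976, -0.219, -0.006], [-0.006, 0.0, -1.0]]
ft_force: [-4.6, -7.5, 17.3]
grip_width: 0.27
finger_force: 50.0
```

```bash
python3 -m inch '[{"translation":[0.004,0,0],"rotation":[0,0,0]},{"translation":[0.008,0,0],"rotation":[0,0,0]},{"translation":[0.008,0,0],"rotation":[0,0,0]}]'
python3 -m inch '[{"translation":[0.004,0,0],"rotation":[0,0,0]},{"translation":[0.008,0,0],"rotation":[0,0,0]},{"translation":[0.008,0,0],"rotation":[0,0,0]}]'
```

```text
clock: 11.58
tool_pos: [0.5338, -0.1599, 0.1291]
orientation: [[0.219, 0.976, -0.001], [0.976, -0.219, -0.006], [-0.006, 0.0, -1.0]]
ft_force: [-4.3, -7.3, 18.2]
grip_width: 0.269
finger_force: 50.0
clock: 11.83
tool_pos: [0.5341, -0.1582, 0.1291]
orientation: [[0.219, 0.976, -0.001], [0.976, -0.219, -0.006], [-0.006, -0.0, -1.0]]
ft_force: [-4.4, -7.0, 17.5]
grip_width: 0.269
finger_force: 50.0
```

```bash
python3 -m inch '[{"translation":[0.004,0,0],"rotation":[0,0,0]},{"translation":[0.008,0,0],"rotation":[0,0,0]},{"translation":[0.008,0,0],"rotation":[0,0,0]}]'
python3 -m inch '[{"translation":[0.004,0,0],"rotation":[0,0,0]},{"translation":[0.008,0,0],"rotation":[0,0,0]},{"translation":[0.008,0,0],"rotation":[0,0,0]}]'
```

```text
clock: 12.08
tool_pos: [0.5344, -0.1565, 0.129]
orientation: [[0.219, 0.976, -0.001], [0.976, -0.219, -0.006], [-0.006, -0.0, -1.0]]
ft_force: [-5.1, -7.7, 17.2]
grip_width: 0.264
finger_force: 50.0
clock: 12.33
tool_pos: [0.5358, -0.1506, 0.128]
orientation: [[0.216, 0.976, -0.001], [0.976, -0.216, -0.001], [-0.001, -0.001, -1.0]]
ft_force: [-0.6, -0.7, 8.5]
grip_width: 0.274
finger_force: 50.0
```

```bash
python3 -m inch '[{"translation":[0,0,0.005],"rotation":[0,0,0]},{"translation":[0,0,0.01],"rotation":[0,0,0]},{"translation":[0,0,0.01],"rotation":[0,0,0]},{"translation":[0,0,0.01],"rotation":[0,0,0]}]'
python3 - <<'E'
from h import *
from plant import manip
for n in ('wrist','side','scene'):
    d=manip.get_image(n);np.savez(f'pics/{n}5.npz',**d);im=d['image']
    if n=='side': c=cv2.resize(im[205:305,245:335],None,fx=4,fy=4,interpolation=cv2.INTER_CUBIC)
    if n=='scene': e=cv2.resize(im[170:270,175:285],None,fx=4,fy=4,interpolation=cv2.INTER_CUBIC)
cv2.imwrite('pics/c5.png',np.hstack([c,e])[:,:,::-1])
E
```

```text
clock: 12.67
tool_pos: [0.5359, -0.1506, 0.1275]
orientation: [[0.216, 0.976, -0.0], [0.976, -0.216, -0.001], [-0.001, -0.0, -1.0]]
ft_force: [-3.5, 0.2, 22.1]
grip_width: 0.267
finger_force: 50.0
```

View pics/c5.png

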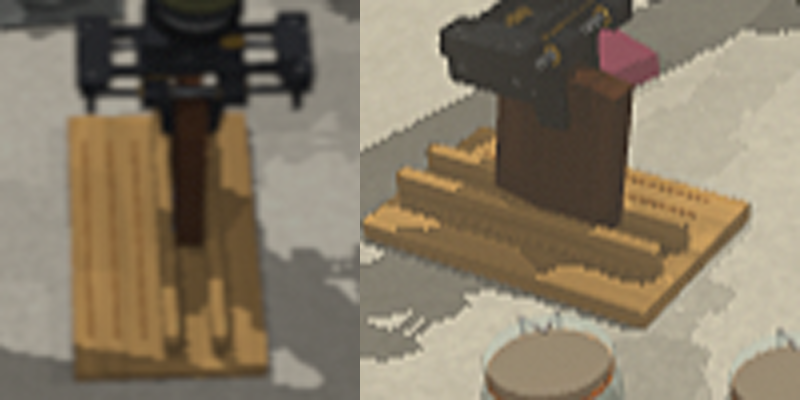

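The crops show the fence upright in the groove, its side-view bottom end at crop (190,245), with no obvious drop yet. I'll check from the wrist view whether the fence has slipped or pitched in the grip.

```bash
python3 - <<'E'
from h import *
def mk(d):
    h=cv2.cvtColor(d['image'],cv2.COLOR_RGB2HSV);return (h[:,:,2]<105)&(h[:,:,1]>110)&(h[:,:,0]<16)
for n in('wrist3','wlast','wrist4','wrist5'):
    d=load(n);m=mk(d);g=cv2.cvtColor(d['image'],cv2.COLOR_RGB2GRAY).astype(int)
    c=m[140:215,270:286].mean(1);print(n,'bottom row',140+np.argmax(c>.5),'gray196-212',g[196:213,278].tolist(),'at row180',np.where(m[180,235:330])[0][[0,-1]]+235,'row',[ (np.where(m[r,235:330])[0][[0,-1]]+235).tolist() for r in(160,230)])
n=np.array([.9763,-.2164]);G=np.array([.5325,-.186]);g_=np.array([.2164,.9763])
b=load('side5');m=mk(b)
for r in range(258,274):
    x=np.where(m[r,275:310])[0]+275;print(r,(x.min(),x.max()) if len(x) else 0,end=' ')
print()
c5=(245+190/4-.4,205+245/4-.4)
for q,p,z in(('side4',(292,268.9),.046),('side5',c5,.0395)):
    P=onz(load(q),p,z);print(q,P,'center along',g_@P[:2]+.05)
E
```

```text
wrist3 bottom row 157 gray196-212 [28, 30, 26, 30, 29, 29, 31, 27, 50, 52, 51, 53, 53, 55, 54, 57, 54] at row180 [253 301] row [[255, 293], [246, 310]]
wlast bottom row 158 gray196-212 [30, 30, 30, 30, 31, 31, 17, 26, 48, 53, 53, 52, 55, 55, 55, 57, 55] at row180 [253 301] row [[260, 293], [246, 310]]
wrist4 bottom row 158 gray196-212 [31, 31, 32, 29, 31, 30, 29, 27, 56, 52, 53, 54, 55, 56, 57, 58, 57] at row180 [253 301] row [[259, 292], [246, 310]]Traceback (most recent call last):
  File "<stdin>", line 6, in <module>
IndexError: index 0 is out of bounds for axis 0 with size 0
```

```bash
python3 - <<'E'
from h import *
d=load('wrist5');g=cv2.cvtColor(d['image'],cv2.COLOR_RGB2GRAY).astype(int)
print('col278 rows140-214',g[140:214,278].tolist());print('row180 from240',g[180,240:320].tolist())
g_=np.array([.2164,.9763])
b=load('side5');k=cv2.cvtColor(b['image'],cv2.COLOR_RGB2GRAY).astype(int);print('side col292 rows255-280',k[255:280,292].tolist())
print('side4',cv2.cvtColor(load('side4')['image'],cv2.COLOR_RGB2GRAY)[255:280,292].tolist())
for q,p,z in(('side4',(292,268.9),.046),('side5',(292,265.9),.0395)):
    P=onz(load(q),p,z);print(q,P,'center along',g_@P[:2]+.05)
E
```

```text
col278 rows140-214 [125, 124, 125, 125, 125, 125, 125, 125, 124, 122, 123, 121, 142, 141, 124, 122, 122, 123, 124, 123, 123, 123, 123, 124, 123, 123, 123, 123, 124, 124, 123, 123, 124, 124, 123, 121, 122, 122, 122, 122, 127, 139, 4, 20, 24, 24, 26, 21, 24, 22, 22, 15, 61, 56, 55, 57, 58, 59, 60, 60, 59, 58, 57, 57, 58, 57, 58, 57, 58, 58, 57, 58, 57, 57]
row180 from240 [125, 132, 138, 100, 113, 114, 116, 117, 135, 135, 134, 133, 132, 133, 134, 131, 115, 99, 68, 45, 47, 74, 75, 77, 76, 75, 74, 74, 74, 71, 65, 130, 134, 135, 133, 129, 129, 128, 127, 126, 125, 126, 127, 127, 128, 127, 127, 123, 121, 120, 120, 124, 114, 65, 70, 112, 118, 123, 127, 126, 125, 126, 127, 126, 125, 127, 128, 116, 107, 71, 71, 72, 75, 78, 76, 74, 73, 136, 137, 133]
side col292 rows255-280 [31, 33, 31, 33, 31, 33, 30, 30, 30, 29, 32, 43, 64, 70, 77, 79, 79, 77, 77, 78, 79, 77, 78, 77, 77]
side4 [31, 29, 31, 29, 31, 31, 31, 30, 28, 30, 29, 29, 26, 27, 38, 59, 72, 78, 78, 78, 78, 78, 78, 78, 78]
side4 [ 0.52288456 -0.22514443  0.046     ] center along -0.05665629353601863
side5 [ 0.52736762 -0.20987587  0.0395    ] center along -0.04077945397309836
```

The wrist view shows that the fence pitched in the grip: its end-face bottom row moved from 158 to 182 and its top row from 204 to 192. The side view puts the fence bottom's centre at -0.041 along the groove, right at the pin. So the pin has caught in the hole while the fence is tilted. I'll compute that tilt.

```bash
cat > fit.py <<'E'
from h import *
from plant import manip
from scipy.optimize import least_squares
def fit(d,s,rb,rt):
    # fence in tool frame: bottom-centre B=(bx,0,bz), pitch th about tool y; calibrate camera with fixed tool-camera transform
    O=np.array(s['orientation']);p=np.array(s['tool_pos'])
    def f(v):
        bx,th=v
        up=np.array([np.sin(th),0,-np.cos(th)]);fy=np.array([np.cos(th),0,np.sin(th)])
        # grasp material point fixed: bz from pivot height 107.4 mm along fence
        piv=np.array([0,0,-.019]);B=piv-up*.1074+fy*bx
        c=[B+fy*.05+k*up*.13 for k in(0,1)]
        r=[proj(d,p+O@x)[1] for x in c]
        return [r[0]-rb,r[1]-rt]
    r=least_squares(f,[0,0]);return r.x[0],np.degrees(r.x[1]),r.cost
E
python3 - <<'E'
from fit import *
s=manip.read_state();print(s['tool_pos'],s['ft_force'])
print('now',fit(load('wrist5'),s,181.8,191.8))
s4=dict(tool_pos=[.52908606,-.17817254,.13466979],orientation=[[.2145,.9767,-.0012],[.9767,-.2145,.0004],[.0002,-.0012,-1]])
print('before',fit(load('wrist4'),s4,157.8,203.8))
E
```

```text
[ 0.53592657 -0.15064382  0.12748378] [-2.7646871   0.17529238 22.66535829]
now (np.float64(-0.0012691135222098315), np.float64(9.856316980333403), np.float64(2.0194839173657902e-27))
before (np.float64(-0.00033877466497862053), np.float64(-0.07272781517544308), np.float64(0.0))
```

```bash
cat > up.py <<'E'
from fit import *
def upright(th,bx,dz,along=0,yaw=-12.3):
    s=manip.read_state();O=np.array(s['orientation']);p=np.array(s['tool_pos']);t=np.radians(th)
    up=np.array([np.sin(t),0,-np.cos(t)]);fy=np.array([np.cos(t),0,np.sin(t)]);fx=np.array([0,1.,0])
    y=np.radians(yaw);n=np.array([np.cos(y),np.sin(y),0]);g=np.array([-np.sin(y),np.cos(y),0])
    R=np.c_[n,g,[0,0,1]]@np.c_[fx,fy,up].T
    b=np.array([0,0,-.019])-up*.1074+fy*bx
    B=p+O@b;print('B',B,'along',g@B)
    go(B+[0,0,dz]+along*g-R@b,R)
E
python3 - <<'E'
from up import *
upright(9.9,-.0013,.001)
E
```

```text
B [ 0.53164115 -0.16997241  0.04091845] along -0.052815073862286545
trans [-0.0762, -0.0001, -0.0155] rot [0.0, 0.0552, -0.0009] rows t 0.3728329905960587 rows r 1.387687225863539 clock 12.8167
```

```bash
python3 -m inch '[{"translation":[0,0,-0.03],"rotation":[0,0,0]},{"translation":[0,0,-0.03],"rotation":[0,0,0]},{"translation":[-0.019,0,-0.03],"rotation":[0,0.014,0]},{"translation":[-0.038,0,-0.03],"rotation":[0,0.028,0]},{"translation":[-0.057,0,-0.032],"rotation":[0,0.041,0]},{"translation":[-0.076,0,-0.034],"rotation":[0,0.055,-0.001]},{"translation":[-0.076,0,-0.034],"rotation":[0,0.055,-0.001]},{"translation":[-0.076,0,-0.034],"rotation":[0,0.055,-0.001]},{"translation":[-0.076,0,-0.034],"rotation":[0,0.055,-0.001]}]' - 60
python3 - <<'E'
from up import *
d=manip.get_image('wrist');np.savez('pics/wrist6.npz',**d);g=cv2.cvtColor(d['image'],cv2.COLOR_RGB2GRAY).astype(int)
print(g[150:215,278].tolist())
b=manip.get_image('side');np.savez('pics/side6.npz',**b);k=cv2.cvtColor(b['image'],cv2.COLOR_RGB2GRAY).astype(int)
for c in(290,292,294):print('side col',c,'rows255-280',k[255:280,c].tolist())
E
```

```text
clock: 13.57
tool_pos: [0.5322, -0.1635, 0.1313]
orientation: [[0.208, 0.978, 0.033], [0.963, -0.211, 0.169], [0.172, -0.003, -0.985]]
ft_force: [0.1, 0.2, -1.5]
grip_width: 0.271
finger_force: 60.0
[123, 122, 123, 123, 123, 122, 122, 123, 122, 121, 123, 122, 123, 123, 122, 122, 122, 122, 122, 122, 121, 122, 122, 122, 122, 121, 122, 122, 122, 122, 130, 73, 14, 24, 29, 26, 27, 26, 27, 26, 26, 24, 47, 51, 49, 52, 53, 53, 53, 54, 54, 55, 54, 54, 54, 54, 53, 54, 54, 54, 53, 52, 52, 51, 52]
side col 290 rows255-280 [28, 27, 27, 27, 27, 29, 28, 29, 27, 26, 28, 29, 45, 65, 71, 72, 69, 69, 64, 66, 69, 68, 65, 63, 65]
side col 292 rows255-280 [30, 29, 31, 29, 30, 31, 31, 31, 31, 31, 28, 32, 45, 67, 77, 79, 79, 79, 77, 77, 79, 78, 77, 77, 77]
side col 294 rows255-280 [29, 29, 29, 28, 29, 29, 30, 30, 28, 27, 28, 32, 46, 65, 76, 78, 78, 77, 78, 78, 78, 78, 78, 77, 78]
```

```bash
python3 - <<'E'
from up import *
upright(9.9,-.0013,0,0)
s=manip.read_state();print(s['ft_force'],np.array(s['orientation'])[:,2])
from fit import fit
print(fit(load('wrist6'),s,181.3,191.8))
E
```

```text
B [ 0.53131361 -0.16727694  0.04279763] along -0.050251253577679615
trans [0.0001, -0.0011, 0.0] rot [-0.0011, -0.0001, 0.001] rows t 0.005401706699169706 rows r 0.03741252201146887 clock 13.6667
[ 0.05154663  0.16218177 -2.29362283] [ 0.03340532  0.16888327 -0.98506981]
(np.float64(-0.0017483391863145222), np.float64(9.690622818278822), np.float64(4.0389678347315804e-28))
```

```bash
python3 -m inch '[{"translation":[-0.0015,0,0.008],"rotation":[0,0,0]},{"translation":[-0.003,0,0.016],"rotation":[0,0,0]},{"translation":[-0.003,0,0.017],"rotation":[0,0,0]},{"translation":[-0.003,0,0.017],"rotation":[0,0,0]}]'
python3 -m inch '[{"translation":[0.005,0,0.0008],"rotation":[0,0,0]},{"translation":[0.01,0,0.0017],"rotation":[0,0,0]},{"translation":[0.015,0,0.0026],"rotation":[0,0,0]},{"translation":[0.015,0,0.0026],"rotation":[0,0,0]}]'
```

```text
clock: 14.0
tool_pos: [0.5327, -0.1638, 0.1284]
orientation: [[0.208, 0.978, 0.035], [0.963, -0.211, 0.169], [0.172, -0.002, -0.985]]
ft_force: [0.1, 1.3, -0.4]
grip_width: 0.268
finger_force: 60.0
clock: 14.33
tool_pos: [0.5332, -0.1622, 0.1284]
orientation: [[0.209, 0.977, 0.035], [0.963, -0.212, 0.167], [0.171, -0.001, -0.985]]
ft_force: [-0.3, -1.6, 0.9]
grip_width: 0.263
finger_force: 60.0
```

```bash
python3 -m inch '[{"translation":[0.005,0,0.0009],"rotation":[0,0,0]},{"translation":[0.01,0,0.0017],"rotation":[0,0,0]},{"translation":[0.01,0,0.0017],"rotation":[0,0,0]}]'
python3 -m inch '[{"translation":[0.005,0,0.0009],"rotation":[0,0,0]},{"translation":[0.01,0,0.0017],"rotation":[0,0,0]},{"translation":[0.01,0,0.0017],"rotation":[0,0,0]}]'
```

```text
clock: 14.58
tool_pos: [0.5339, -0.1592, 0.1283]
orientation: [[0.208, 0.977, 0.035], [0.963, -0.211, 0.169], [0.172, -0.001, -0.985]]
ft_force: [-0.0, -1.4, -1.4]
grip_width: 0.263
finger_force: 60.0
clock: 14.83
tool_pos: [0.5339, -0.1565, 0.128]
orientation: [[0.208, 0.978, 0.034], [0.963, -0.211, 0.17], [0.173, -0.003, -0.985]]
ft_force: [-0.1, -0.6, -2.4]
grip_width: 0.264
finger_force: 60.0
```

```bash
python3 -m inch '[{"translation":[0.005,0,0.0009],"rotation":[0,0,0]},{"translation":[0.0075,0,0.0013],"rotation":[0,0,0]},{"translation":[0.0075,0,0.0013],"rotation":[0,0,0]}]'
```

```text
clock: 15.08
tool_pos: [0.5344, -0.1557, 0.1282]
orientation: [[0.208, 0.977, 0.035], [0.963, -0.211, 0.169], [0.172, -0.002, -0.985]]
ft_force: [1.1, 0.0, -1.3]
grip_width: 0.262
finger_force: 60.0
```

```bash
python3 -m inch '[{"translation":[-0.0013,0,0.0075],"rotation":[0,0,0]},{"translation":[-0.0026,0,0.015],"rotation":[0,0,0]},{"translation":[-0.0026,0,0.015],"rotation":[0,0,0]},{"translation":[-0.0026,0,0.015],"rotation":[0,0,0]}]'
```

```text
clock: 15.42
tool_pos: [0.5343, -0.1561, 0.1251]
orientation: [[0.209, 0.977, 0.035], [0.963, -0.212, 0.169], [0.172, -0.002, -0.985]]
ft_force: [-0.1, -0.2, -1.9]
grip_width: 0.269
finger_force: 60.0
```

```bash
python3 -m inch '[{"translation":[-0.0017,0,0.01],"rotation":[0,0,0]},{"translation":[-0.0034,0,0.02],"rotation":[0,0,0]},{"translation":[-0.0052,0,0.03],"rotation":[0,0,0]},{"translation":[-0.007,0,0.04],"rotation":[0,0,0]},{"translation":[-0.007,0,0.04],"rotation":[0,0,0]},{"translation":[-0.007,0,0.04],"rotation":[0,0,0]}]'
```

```text
clock: 15.92
tool_pos: [0.5342, -0.156, 0.1169]
orientation: [[0.209, 0.977, 0.034], [0.963, -0.212, 0.169], [0.172, -0.002, -0.985]]
ft_force: [-0.3, -0.2, -2.1]
grip_width: 0.263
finger_force: 60.0
```

```bash
python3 -m inch '[{"translation":[-0.0017,0,0.01],"rotation":[0,0,0]},{"translation":[-0.0034,0,0.02],"rotation":[0,0,0]},{"translation":[-0.0052,0,0.03],"rotation":[0,0,0]},{"translation":[-0.0061,0,0.035],"rotation":[0,0,0]},{"translation":[-0.0061,0,0.035],"rotation":[0,0,0]},{"translation":[-0.0061,0,0.035],"rotation":[0,0,0]}]'
python3 -m inch '[{"translation":[-0.0009,0,0.005],"rotation":[0,0,0]},{"translation":[-0.0017,0,0.01],"rotation":[0,0,0]},{"translation":[-0.0017,0,0.01],"rotation":[0,0,0]},{"translation":[-0.0017,0,0.01],"rotation":[0,0,0]}]'
```

```text
clock: 16.42
tool_pos: [0.5347, -0.156, 0.1109]
orientation: [[0.208, 0.977, 0.036], [0.963, -0.211, 0.169], [0.172, -0.001, -0.985]]
ft_force: [-2.2, 1.0, 8.1]
grip_width: 0.266
finger_force: 60.0
clock: 16.75
tool_pos: [0.5347, -0.1559, 0.1095]
orientation: [[0.208, 0.977, 0.036], [0.963, -0.211, 0.169], [0.172, -0.0, -0.985]]
ft_force: [-1.8, 1.2, 12.6]
grip_width: 0.269
finger_force: 60.0
```

```bash
python3 -m inch '[{"translation":[-0.0009,0,0.005],"rotation":[0,0,0]},{"translation":[-0.0017,0,0.01],"rotation":[0,0,0]},{"translation":[-0.0017,0,0.01],"rotation":[0,0,0]},{"translation":[-0.0017,0,0.01],"rotation":[0,0,0]},{"translation":[-0.0017,0,0.01],"rotation":[0,0,0]}]'
python3 - <<'E'
from up import *
d=manip.get_image('wrist');g=cv2.cvtColor(d['image'],cv2.COLOR_RGB2GRAY).astype(int)
print(g[176:196,278].tolist());s=manip.read_state();print(s['tool_pos'],s['ft_force'])
c=g[:,278];print(fit(d,s,181.5,191.8))
E
```

```text
clock: 17.17
tool_pos: [0.5349, -0.1559, 0.1094]
orientation: [[0.208, 0.977, 0.037], [0.963, -0.211, 0.169], [0.173, 0.001, -0.985]]
ft_force: [-5.7, 0.2, 28.0]
grip_width: 0.261
finger_force: 60.0
[121, 122, 121, 122, 127, 105, 12, 24, 23, 26, 26, 27, 27, 24, 25, 23, 55, 50, 52, 54]
[ 0.53485066 -0.1559463   0.1093647 ] [-5.94345864  1.06807237 28.34998377]
(np.float64(-0.001092151417166642), np.float64(9.751229259355908), np.float64(4.0389678347315804e-28))
```

```bash
python3 -c "
from plant import manip
print(manip.finish_job())"
```

```text
the job is handed in; nothing more can be done
None
```

The fence stands upright in the groove with its hole over the pin, still gripped and held down on the pad's stop at about 28 N; I handed the job in at about 17 s, not knowing the verdict, after it had briefly bumped a rail top (48 N) and pitched about 10° in the grip mid-slide (I tilted the tool to correct that).

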